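Stop check on the lathe's control box

TASK

Do the morning stop check on the lathe's control box: press the red mushroom button right in and let go, so that it stays latched in by itself; then push it round clockwise with a fingertip, without gripping it, until it springs back out; and last press the blue reset button. Keep off the green start button, do not turn the speed dial, and leave the things lying around the box where they are.

Things in the scene. Friction and masses are not known exactly. Their poses are not given: they have to be found in the camera images.
- control_box: The lathe's control box, bolted to the bench: grey with an aluminium lid, 170 (x) x 320 (y) x 75 mm high. Origin: centre of its underside, z up; its x points away from the robot, give or take 0.4 rad. On its level top: the red stop at the -y end; at the +y end the blue and green buttons in front, 70 mm apart (either may be nearer the stop), a dial and a white lamp (15 mm high) behind.
- stop_head: Red head of the emergency stop: a round cap of 27 mm radius with three lobes, upright cylinders of 10 mm radius centred 28 mm from the axis (reaching out to 38 mm), at 0, 120 and 240 deg from its own x axis about z (up). Origin: on the axis, at its flat underside. Lobes 15.5 mm high, dome 25 mm. It may be mounted at any turn. White arrows point clockwise.
- stop_plate (a point): Centre of the yellow disc round the red stop (48 mm radius, 2 mm thick), at the level of the box's top; fixed. The head's underside is 14 mm above this point when out, about 7 mm latched, 4 mm at the bottom of its stroke; a black collar round the stem (19.5 mm radius) rises 8 mm. Nothing else on the box's top stands within 90 mm of it.
- stop_top (a point): Top of the red head's dome, on its axis, 25 mm above its underside (moves with the head; z up).
- stop_push (a joint): How far the red head is pressed in, in m: 0 fully out, 0.010 at the bottom of its stroke. Let go from the bottom (pressed at least 0.009) it stays latched, resting at about 0.007. A spring resists with 6 N at first, about 11 N near the bottom; then comes a firm stop.
- stop_turn (a joint): How far the head is turned clockwise seen from above, in rad: 0 at rest, stop at 0.95. A light spring (0.04 N m at rest, 0.12 N m at 0.7) turns it back to 0 when let go; pushing a lobe takes about 5 N. Latched in, the head is freed once turned by about 0.4 to 0.65 and then springs out. It does not turn anticlockwise.
- reset_top (a point): Centre of the top face of the blue reset push-button (29 mm across, in a steel ring of 38 mm; its face is 19 mm above the box's top, 12 mm above the ring). z up.
- reset (a joint): Travel of the blue button in m: 0 out, 0.006 fully in; it springs back. About 5 N takes it fully in.
- start_top (a point): Centre of the top face of the green start push-button, same size and make as the blue one. Not to be pressed.
- start (a joint): Travel of the green button in m: 0 out, 0.006 fully in.
- dial_mark (a point): Outer end of the white pointer line on the black speed dial (36 mm across, 21 mm high), 12.5 mm from the dial's axis. The dial stays where it is left.
- cork_block_mid (a point): Centre of the cork sanding block with a wooden back, 62 x 105 x 32 mm, lying in front of the box.
- chuck_key_mid (a point): Lathe chuck key, a steel T 90 mm long and 110 mm over its cross bar, 16 mm high, lying in front of the box: the middle of its shank.
- tape_mid (a point): Centre of the yellow tape measure, 70 x 36 x 66 mm, standing beside the box at its +y end.
- walnut_block_mid (a point): Centre of the dark walnut block, 75 x 46 x 46 mm, beside the box at its -y end.
- wax_tin_mid (a point): Centre of the round wax tin with a green lid, 85 mm across, 55 mm high, behind the box.
- mug_mid (a point): Centre of the blue mug, 80 mm across without its handle, 92 mm high, behind the box.
- leg1_mid (a point): Centre of a turned chair leg with a square block at its middle (58 x 48 x 54 mm), 360 mm long, lying to the robot's left.
- leg2_mid (a point): The same kind of leg, lying to the robot's right.

How it is judged:
By the outcome, as a careful person would: the job done as asked, in the order asked, and still so for the second after the job is handed in, with the robot touching nothing.
It also fails if it takes over 48 s, if anything falls off the work surface, if the arm or the gripper's body presses on something with over 40 N, if the wrist force passes 120 N, or if a joint passes its speed limit or range.

ROBOT

A 6-joint arm with a two-finger parallel gripper is mounted at the origin on the work surface. World frame = base frame: x ahead of the robot, y to its left, z up, the work surface at z = 0. Lengths are in m, angles in degrees, forces in N, time in s.
With the tool pointing down it reaches from about 0.325 to 0.875 m from the base axis. Payload 4.4 kg.
Tool frame: the origin (TCP) lies midway between the tips of the shut fingers; the grasp point (between the pads) lies 19 mm behind it; z points along the fingers, y is the line along which they close (so a half turn about z gives the same grasp; the last joint's range is limited). The gripper opens to 85 mm and grips with 20 to 120 N. Pads are 22 mm wide; open, the fingers measure 114 mm over their backs; the gripper's body (76 mm by 85 mm) begins 54 mm behind the grasp point. The pads swing forward as they close: fully open they stand 13 mm farther back than shut.
Start: joints at [-8.623, 11.837, 88.321, -0, 79.842, -8.623], TCP at [0.575, -0, 0.231] pointing down, gripper open.
Joint ranges: [-156.59, 156.59], [-49.26, 127.26], [12.9, 141.05], [-63.56, 243.56], [4.71, 150.69], [-161.64, 161.64]. Speed limits (degrees/s): [159.86, 159.86, 180, 180, 180, 180].

INTERFACE

Orientations are given as [roll, pitch, yaw] about the fixed x, y, z axes, in that order (R = Rz(yaw) Ry(pitch) Rx(roll)).
In Python, from bench import bot gives the robot as it stands. The module is installed in compiled form; this text tells all that it offers.
- The arm moves only by the shell command python3 -m creep 'ROWS' [FORCE]. ROWS is a JSON object of lists of equal length, an entry for each row: "slide": the shift along the tool's x, y, z in m, a list of three; "yaw": the turn about the tool's z in rad; "gripper": the finger opening in m, from 0 to 0.0854. A call has 1 to 20 rows; each row is the pose to reach, as a shift and turn from the pose commanded when the call began, along the tool's axes at that moment; what a row does not reach only later rows make up. A row lasts 1/10 s, in which the tool goes at most 50 mm and 8.59 degrees, less where a joint would pass 70% of its speed; a pose out of reach is approached as far as the arm can. A call with a gripper value outside its range is refused whole. The fingers move at their own pace and stop on an object; FORCE is the grip in N (left out, the last holds). Time passes only in rows, so rows that repeat a pose let the fingers close. It gives the time, the measured TCP pose, the force, the opening and the grip force at its end, in the units of the state.
- bot.observe(): the state, without advancing time (a new reading comes with each control period).
- bot.capture(name): name is "scene" or "side" or "wrist"; returns the picture (480x640x3 uint8, blue, green, red); there is no depth.
- bot.camera_params(name): a dict with "camera_matrix" (3x3 intrinsics, pixels), "eye" and "orientation" of the camera in the world. Camera axes: x right, y down, z forward; pixel columns grow to the right and rows downward; lengths in m; the calibration is good to about 2 mm. A picture is of the moment at which its call begins: read the wrist's pose just before it. camera_params takes no time and is no camera call; for the wrist camera it gives the pose at the moment of the call.
- bot.close_job(): hands the job in; it is judged then, once.
The state is a dict: "t": time; "qpos": joint angles; "qvel": joint speeds; "effort": joint torques, N m; "ee_pos": TCP position; "eef_rot": TCP orientation; "contact_force": force on the tool from outside, world axes, zero at the start; "ft_torque": the same for the moment, N m; "grip_width": opening from 0.0 (shut) to 1.0 (fully open); "grasp_force": force on a finger pad.
Only numpy, scipy, OpenCV 4.12 (cv2) and the standard library are available. Lean on these libraries where they do the work, as an engineer would, in place of code of your own. Each camera call takes 0.05 s, during which the arm holds its last target. There are 200 camera calls.

## Working session

There is one attempt and no reset: what is moved stays moved. The work goes in short steps, Python scripts to look and compute and a shell command to move; the robot and the scene stay as the last step left them, time stands still between calls to the robot, and variables do not carry over. Pictures are saved under pics/ and viewed, at most 10 in all, crops included, and the job is handed in when it is done.

```bash
mkdir -p pics
python3 - <<'E'
from bench import bot
import cv2,numpy as np
s=bot.observe();print(s['t'],s['ee_pos'],s['eef_rot'],s['grip_width'])
for n in('scene','wrist'):
    p=bot.camera_params(n);print(n,p)
    cv2.imwrite(f'pics/{n}0.png',bot.capture(n))
E
```

```text
0.0 [5.74242299e-01 9.26102997e-05 2.30094936e-01] [-1.79869262e+02 -1.86415622e-02  8.99988345e+01] 0.9981093807321298
scene {'camera_matrix': array([[455.17013686,   0.        , 308.29457357],
       [  0.        , 455.17013686, 237.47381551],
       [  0.        ,   0.        ,   1.        ]]), 'eye': array([1.21094329, 0.66762787, 0.78230845]), 'orientation': array([-125.28740683,    1.04268838,  135.57612998])}
wrist {'camera_matrix': array([[376.82720631,   0.        , 319.65297849],
       [  0.        , 376.82720631, 246.98013112],
       [  0.        ,   0.        ,   1.        ]]), 'eye': array([0.57438608, 0.07905524, 0.37336592]), 'orientation': array([1.61890662e+02, 1.15123329e-01, 5.30795151e-02])}
```

View pics/scene0.png

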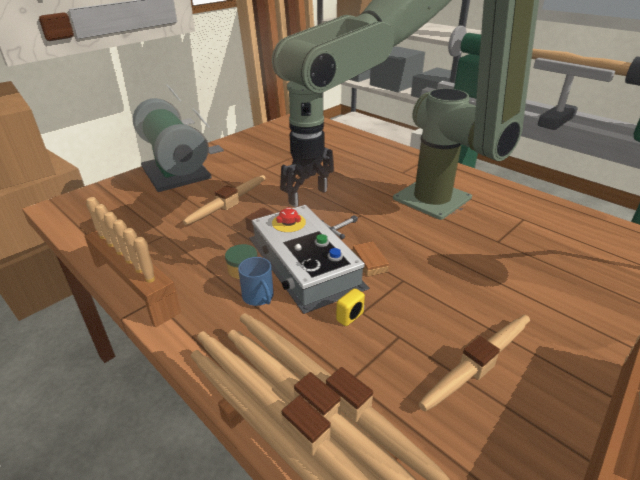

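View pics/wrist0.png

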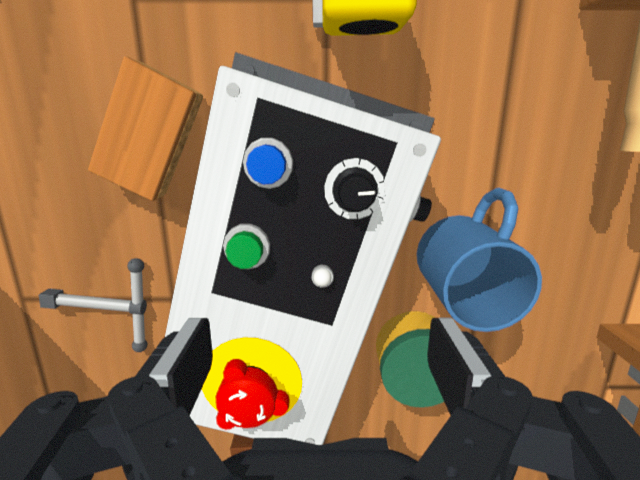

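The wrist view shows the stop head at about (250,397) with lobes near (235,367), (280,402) and (227,422). Blue is at (267,165), green at (245,248), the dial at (355,188) and the lamp at (321,276). The wrist picture's right is +x and up is +y. I'll fit the head model and the button faces.

```bash
cat > h.py <<'E'
import cv2,numpy as np
from scipy.spatial.transform import Rotation as Ro
from scipy.optimize import differential_evolution
def cam(p):
    return p['camera_matrix'],np.array(p['eye']),Ro.from_euler('xyz',p['orientation'],degrees=True).as_matrix()
def proj(c,P):
    K,e,R=c; q=(np.atleast_2d(P)-e)@R@K.T; return q[:,:2]/q[:,2:]
def plane(c,uv,z):
    K,e,R=c; d=R@np.linalg.solve(K,[uv[0],uv[1],1]); return e+d*(z-e[2])/d[2]
def blob(m):
    n,l,s,cc=cv2.connectedComponentsWithStats(m.astype(np.uint8)); i=1+np.argmax(s[1:,4]); return l==i,cc[i],s[i]
def masks(im):
    h=cv2.cvtColor(im,cv2.COLOR_BGR2HSV); H,S,V=[h[...,i].astype(int) for i in range(3)]
    return dict(red=((H<5)|(H>174))&(S>190)&(V>90),blue=(H>102)&(H<120)&(S>190)&(V>110),green=(H>50)&(H<75)&(S>170)&(V>60),yellow=(H>22)&(H<33)&(S>200)&(V>120))
A=np.linspace(0,2*np.pi,40)
def ring(x,y,z,r): return np.c_[x+r*np.cos(A),y+r*np.sin(A),0*A+z]
def fithead(c,m,x0,z0):
    def draw(v):
        x,y,t=v; im=np.zeros(m.shape,np.uint8); parts=[[ring(x,y,z0,27),ring(x,y,z0+15.5,27)]] 
        parts=[np.r_[ring(x,y,z0,.027),ring(x,y,z0+.0155,.027),ring(x,y,z0+.022,.016),ring(x,y,z0+.025,.004)]]
        for k in range(3):
            a=t+k*2*np.pi/3; p=(x+.028*np.cos(a),y+.028*np.sin(a)); parts.append(np.r_[ring(*p,z0,.01),ring(*p,z0+.0155,.01)])
        for p in parts: cv2.fillConvexPoly(im,cv2.convexHull(np.round(proj(c,p)*16).astype(np.int32)),1,shift=4)
        return im>0
    f=lambda v:-(draw(v)&m).sum()/(draw(v)|m).sum()
    r=differential_evolution(f,[(x0[0]-.02,x0[0]+.02),(x0[1]-.02,x0[1]+.02),(0,2*np.pi/3)],seed=1,maxiter=60,popsize=12)
    return r.x,-r.fun
E
cat > m.py <<'E'
import sys
from bench import bot
from h import *
c=cam(bot.camera_params('wrist'));im=bot.capture('wrist');cv2.imwrite(sys.argv[1],im)
M=masks(im); g=M['blue'].copy(); g[:,400:]=0
for n,mm,z in(('blue',g,.094),('green',np.where(np.arange(640)[None]<340,M['green'],0),.094)):
    b,cc,s=blob(mm); print(n,cc,s,plane(c,cc,z))
b,cc,s=blob(M['red']); k=np.ones((9,9),np.uint8)
b=cv2.morphologyEx(b.astype(np.uint8),cv2.MORPH_CLOSE,k)>0
print('red',cc,s); v,q=fithead(c,b,plane(c,cc,.1)[:2],.075+float(sys.argv[2]));print('head',v[:2],np.degrees(v[2]),'iou',q)
s=bot.observe();print(s['t'],s['ee_pos'],s['eef_rot'])
E
python3 m.py pics/w1.png .014
```

```text
blue [265.64803493 164.01310044] [ 247  145   38   39 1145] [0.53461722 0.05114201 0.094     ]
green [243.72594752 249.93488824] [ 226  232   36   37 1029] [ 0.51457771 -0.01487266  0.094     ]
red [247.88287715 395.79217059] [ 217  360   71   69 3142]
head [ 0.50810545 -0.15207073] 103.09213149718717 iou 0.8583436341161929
0.15 [5.74417621e-01 6.34205679e-05 2.30379045e-01] [-1.79898819e+02 -1.56041467e-02  8.99986483e+01]
```

```bash
python3 -m creep '{"slide":[[-0.03,-0.012,0],[-0.06,-0.025,0],[-0.09,-0.04,0],[-0.12,-0.053,0],[-0.152,-0.066,0],[-0.152,-0.066,0],[-0.152,-0.066,0]],"yaw":[0,0,0,0,0,0,0],"gripper":[0.085,0.085,0.085,0.085,0.085,0.085,0.085]}' && python3 m.py pics/w2.png .014
```

```text
t: 0.85
ee_pos: [0.5086, -0.1524, 0.231]
eef_rot: [-180.0, -0.0, 89.9]
contact_force: [0.2, -0.6, 0.5]
grip_width: 0.993
grasp_force: 0.0Traceback (most recent call last):
  File "m.py", line 7, in <module>
    b,cc,s=blob(mm); print(n,cc,s,plane(c,cc,z))
           ~~~~^^^^
  File "h.py", line 11, in blob
    n,l,s,cc=cv2.connectedComponentsWithStats(m.astype(np.uint8)); i=1+np.argmax(s[1:,4]); return l==i,cc[i],s[i]
                                                                       ~~~~~~~~~^^^^^^^^^
    return _wrapfunc(a, 'argmax', axis=axis, out=out, **kwds)
    return bound(*args, **kwds)
ValueError: attempt to get argmax of an empty sequence
```

View pics/w2.png

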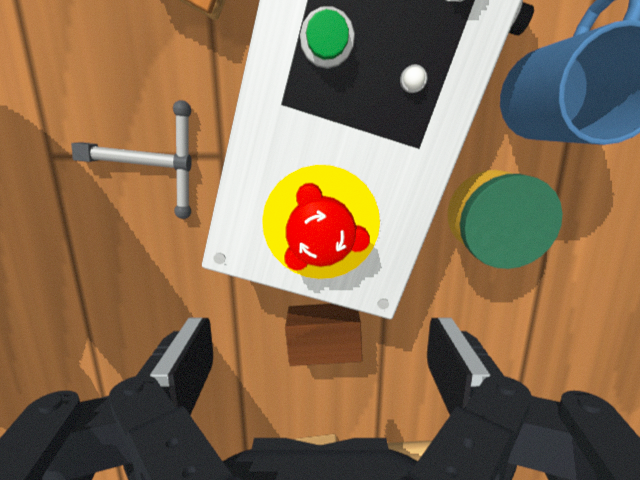

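The head is centred at about (321,231) with lobes at (310,193), (360,238) and (296,260). It's fully in view, with the yellow disc around it at (321,221). I'll refit on this picture, since the arm is standing still.

Run:
```python
from bench import bot
from h import *
c=cam(bot.camera_params('wrist'));im=cv2.imread('pics/w2.png');M=masks(im)
b,cc,s=blob(M['red']);b=cv2.morphologyEx(b.astype(np.uint8),cv2.MORPH_CLOSE,np.ones((9,9)))>0
v,q=fithead(c,b,plane(c,cc,.1)[:2],.089);print(v[:2],np.degrees(v[2]),q)
y=blob(M['yellow'])[0]|b; h=cv2.convexHull(np.argwhere(blob(M['yellow'])[0])[:,::-1].astype(np.int32))
(e,ax,an)=cv2.fitEllipse(h);print(e,ax,plane(c,e,.077),np.mean(ax)/376.8*((c[1][2]-.077)/.951)/2)
s=bot.observe();print(s['t'],s['ee_pos'])
```

```text
[ 0.50914211 -0.15131582] 106.1678713195843 0.8650018775816748
(320.73406982421875, 221.30508422851562) (112.96530151367188, 116.33570098876953) [ 0.50972143 -0.14798552  0.077     ] 0.04756189280042457
0.9 [ 0.50891473 -0.15173189  0.23101253]
```

```bash
python3 -m creep '{"slide":[[0.003,0,0],[0.003,0,0],[0.003,0,0.02],[0.003,0,0.04],[0.003,0,0.06],[0.003,0,0.08],[0.003,0,0.095],[0.003,0,0.105],[0.003,0,0.105],[0.003,0,0.105],[0.003,0,0.105]],"yaw":[0,0,0,0,0,0,0,0,0,0,0],"gripper":[0,0,0,0,0,0,0,0,0,0,0]}' 20; python3 -m creep '{"slide":[[0,0,0.005],[0,0,0.009],[0,0,0.012],[0,0,0.015],[0,0,0.018],[0,0,0.02],[0,0,0.022],[0,0,0.022]],"yaw":[0,0,0,0,0,0,0,0],"gripper":[0,0,0,0,0,0,0,0]}'
```

```text
t: 2.0
ee_pos: [0.51, -0.1493, 0.1274]
eef_rot: [179.9, 0.1, 90.0]
contact_force: [0.3, -0.2, 0.1]
grip_width: -0.002
grasp_force: 0.0
t: 2.8
ee_pos: [0.5092, -0.1491, 0.1055]
eef_rot: [180.0, 0.0, 90.0]
contact_force: [-3.8, 1.1, 9.3]
grip_width: 0.001
grasp_force: 4.7
```

```bash
python3 -m creep '{"slide":[[0,0,0.001],[0,0,0.002],[0,0,0.003],[0,0,0.003]],"yaw":[0,0,0,0],"gripper":[0,0,0,0]}'
```

```text
t: 3.2
ee_pos: [0.5093, -0.1492, 0.1037]
eef_rot: [180.0, 0.0, 90.0]
contact_force: [-5.4, 2.1, 15.1]
grip_width: -0.001
grasp_force: 7.3
```

```bash
python3 -m creep '{"slide":[[0,0,0.001],[0,0,0.001],[0,0,-0.01],[0,0,-0.03],[-0.02,0.003,-0.05],[-0.041,0.006,-0.05],[-0.041,0.006,-0.05],[-0.041,0.006,-0.05]],"yaw":[0,0,0,0,0,0,0,0],"gripper":[0,0,0,0,0,0,0,0]}'
python3 - <<'E'
from bench import bot
from h import *
c=cam(bot.camera_params('wrist'));im=bot.capture('wrist');cv2.imwrite('pics/w3.png',im);M=masks(im)
b,cc,s=blob(M['red']);b=cv2.morphologyEx(b.astype(np.uint8),cv2.MORPH_CLOSE,np.ones((9,9)))>0
for z in(.082,.089):print(fithead(c,b,plane(c,cc,z+.01)[:2],z))
s=bot.observe();print(s['t'],s['ee_pos'])
p=cam(bot.camera_params('scene'))
q=proj(p,[.51,-.15,.1])[0];print(q);i=bot.capture('scene');x,y=q.astype(int);k=i[y-40:y+40,x-50:x+50];k0=cv2.imread('pics/scene0.png')[y-40:y+40,x-50:x+50]
cv2.imwrite('pics/both.png',np.vstack([cv2.resize(np.hstack([k0,k]),None,fx=3,fy=3,interpolation=2),cv2.resize(im[100:400,20:620],None,fx=1,fy=1)]))
E
```

```text
t: 4.0
ee_pos: [0.5146, -0.1899, 0.1508]
eef_rot: [-179.9, -0.1, 89.9]
contact_force: [0.4, 0.8, -0.5]
grip_width: -0.001
grasp_force: 0.0
(array([ 0.50934593, -0.1517372 ,  1.90289627]), np.float64(0.876418542027313))
(array([ 0.50945928, -0.15166562,  1.89455162]), np.float64(0.8201782017820178))
4.05 [ 0.51429303 -0.18932375  0.15044555]
[287.08185335 214.98788069]
```

View pics/both.png

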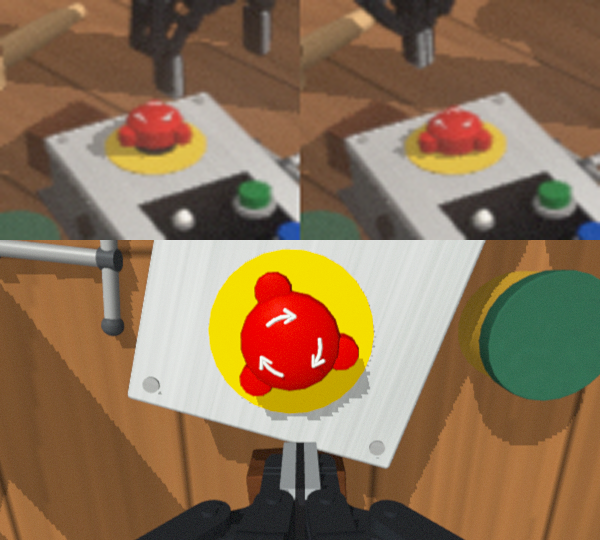

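The stop is latched: in the scene crop the head now sits low over the disc, and in the wrist crop it's centred at (291,341) with lobes at (272,288), (345,352) and (255,380). The fingertip is beside it in the gap between two lobes. Next I lower it and push round.

```bash
python3 -m creep '{"slide":[[0,0,0.015],[0,0,0.03],[0,0,0.045],[0,0,0.057],[0,0,0.065],[0,0,0.065]],"yaw":[0,0,0,0,0,0],"gripper":[0,0,0,0,0,0]}'; python3 -m creep '{"slide":[[0,-0.005,0],[0,-0.01,0],[0.001,-0.0145,0],[0.0025,-0.019,0],[0.0045,-0.0235,0]],"yaw":[0,0.12,0.24,0.365,0.49],"gripper":[0,0,0,0,0]}'
```

```text
t: 4.7
ee_pos: [0.5139, -0.1892, 0.0846]
eef_rot: [-179.8, -0.1, 90.0]
contact_force: [-0.6, -0.4, -0.3]
grip_width: 0.001
grasp_force: 0.0
t: 5.2
ee_pos: [0.4926, -0.1874, 0.0878]
eef_rot: [179.7, 0.1, 61.6]
contact_force: [0.3, -4.4, -0.5]
grip_width: 0.005
grasp_force: 1.5
```

```bash
python3 -m creep '{"slide":[[0.0003,-0.005,0],[0.001,-0.0095,0],[0.0025,-0.0145,0],[0.0025,-0.0145,0]],"yaw":[0.12,0.245,0.365,0.365],"gripper":[0,0,0,0]}'
python3 - <<'E'
from bench import bot
import cv2,numpy as np
i=bot.capture('scene')[175:255,237:337];w=bot.capture('wrist')
cv2.imwrite('pics/both2.png',np.vstack([cv2.resize(i,(600,300),interpolation=2)[:, :],w[100:400,20:620]]))
E
```

```text
t: 5.6
ee_pos: [0.4797, -0.1779, 0.0875]
eef_rot: [179.8, 0.1, 41.0]
contact_force: [-2.2, -5.2, 1.1]
grip_width: -0.001
grasp_force: 2.5
```

View pics/both2.png

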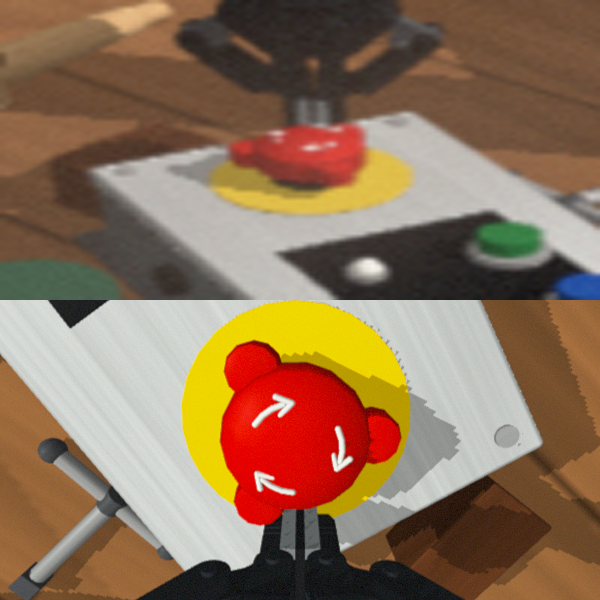

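The stop has sprung out: the black collar shows under the head at about (300,182) in the scene crop, and in the wrist crop the lobe at (258,503) rests against the fingertip. I'll back off, lift and move over the blue button.

```bash
python3 -m creep '{"slide":[[-0.004,0.004,0],[-0.01,0.007,0],[-0.016,0.008,0],[-0.016,0.008,-0.02],[-0.016,0.008,-0.045],[-0.016,0.008,-0.072],[0.01,-0.01,-0.075],[0.04,-0.03,-0.075],[0.07,-0.051,-0.075],[0.1,-0.073,-0.075],[0.13,-0.094,-0.075],[0.16,-0.115,-0.075],[0.18,-0.13,-0.075],[0.192,-0.137,-0.07],[0.192,-0.137,-0.06],[0.192,-0.137,-0.06],[0.192,-0.137,-0.06]],"yaw":[0,0,0,0,0,0,0,0,0,0,0,0,0,0,0,0,0],"gripper":[0,0,0,0,0,0,0,0,0,0,0,0,0,0,0,0,0]}'
python3 - <<'E'
from bench import bot
from h import *
c=cam(bot.camera_params('wrist'));w=bot.capture('wrist');b=masks(w)['blue'];b[:,:200]=0;b[:,440:]=0
_,cc,s=blob(b);P=plane(c,cc,.094);o=bot.observe();print(cc,s,P,o['t'],o['ee_pos'])
d=(P-o['ee_pos']);R=Ro.from_euler('xyz',o['eef_rot'],degrees=True).as_matrix();print(R.T@d)
i=bot.capture('scene')[175:295,237:387]
cv2.imwrite('pics/both3.png',np.vstack([cv2.resize(i,(375,300),interpolation=2).repeat(1,0),w[130:430,130:505]]))
E
```

```text
t: 7.4
ee_pos: [0.5339, 0.0517, 0.1452]
eef_rot: [-179.9, 0.1, 40.9]
contact_force: [0.3, 0.2, 0.4]
grip_width: 0.002
grasp_force: 0.0
[320.08082329 271.67670683] [ 296  245   50   53 1992] [0.53522042 0.0517794  0.094     ] 7.45 [0.53440787 0.05164543 0.14576376]
[0.00075592 0.00046513 0.05176271]
```

View pics/both3.png

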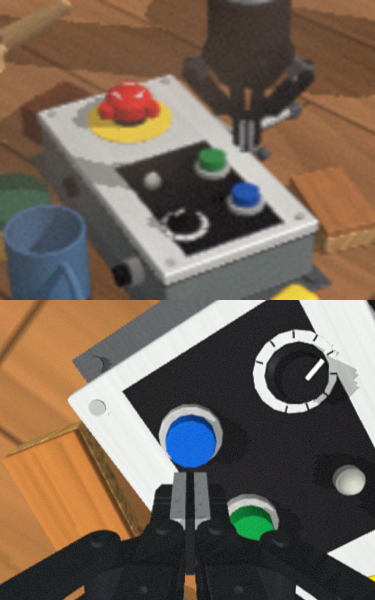

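The scene crop shows the red head standing out with its collar visible. In the wrist crop blue is at (191,440) and the fingertip is lined up over it within 1 mm. Now I press the reset.

```bash
python3 -m creep '{"slide":[[0.001,0,0.015],[0.001,0,0.03],[0.001,0,0.042],[0.001,0,0.048],[0.001,0,0.051],[0.001,0,0.054],[0.001,0,0.056],[0.001,0,0.058],[0.001,0,0.0595],[0.001,0,0.0595]],"yaw":[0,0,0,0,0,0,0,0,0,0],"gripper":[0,0,0,0,0,0,0,0,0,0]}'
```

```text
t: 8.5
ee_pos: [0.5359, 0.0533, 0.088]
eef_rot: [180.0, 0.0, 41.0]
contact_force: [-4.5, -1.1, 7.6]
grip_width: 0.001
grasp_force: 4.1
```

```bash
python3 -m creep '{"slide":[[0,0,0.001],[0,0,0.0015],[0,0,0.0015],[0,0,-0.02],[0,0,-0.06],[0,0,-0.1],[0,0,-0.13],[0,0,-0.13],[0,0,-0.13]],"yaw":[0,0,0,0,0,0,0,0,0],"gripper":[0,0,0,0,0,0,0,0,0]}'
python3 - <<'E'
from bench import bot
import cv2,numpy as np
i=bot.capture('scene')[160:340,200:400];w=bot.capture('wrist')
cv2.imwrite('pics/both4.png',np.hstack([cv2.resize(i,(400,360),interpolation=2),cv2.resize(w,(400,300))[:, :]if 0 else cv2.resize(w,(400,360))]))
E
```

```text
t: 9.4
ee_pos: [0.5363, 0.0537, 0.2176]
eef_rot: [179.9, -0.1, 41.0]
contact_force: [-0.6, -0.5, -0.6]
grip_width: 0.004
grasp_force: 0.0
```

View pics/both4.png

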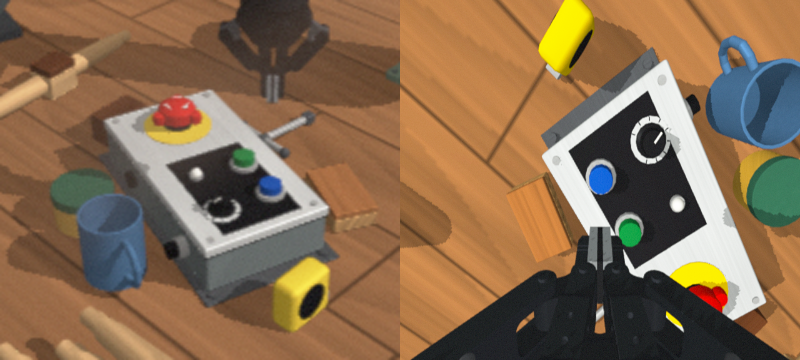

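The red head is out at (178,110) in the scene half. Blue is back out at (270,185), green and the dial haven't moved, the surrounding objects are in place, and the robot is clear of everything.

```bash
python3 -c "
from bench import bot
print(bot.close_job())"
```

```text
the job is handed in; nothing more can be done
None
```

The stop check is done and handed in: I pressed the red stop until it latched, pushed it clockwise with a fingertip until it sprang out, then pressed the blue reset, in about 9.5 s, leaving the green button, the dial and the things around the box alone.

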